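Bring a fused-glass sample into view and set the scope focus

TASK

Slide the handled steel tray with its glass medallion along the light table, without lifting it, from the square outline to the ring outline in front of the scope, so that the tray's round dish sits wholly inside the ring. Then turn the focus knob until its pointer points straight at the steel index tab on the dial's rim, and let go. Keep the medallion lying in the tray and leave everything else where it is.

Things in the scene. Friction and masses are not known exactly. Their poses are not given: they have to be found in the camera images.
- light_table: low flat light table, 240 (x) x 420 (y) x 30 mm high, white top, aluminium frame, fixed; origin at the centre of its underside, z up, long side along its y; its top is at world height 30 mm
- load_place: square outline, 114 mm on a side, drawn on the light table's top, where the tray starts; origin at its centre at the height of the top
- view_place: double ring outline with four short outer ticks, drawn on the light table's top, inner edge of the inner line 110 mm across, in front of the scope; origin at its centre at the height of the top. The place centres are 200 mm apart along the light table's y; either may be the left one
- scope: small inspection scope on a post, fixed on the light table behind the ring; origin at the centre of the ring on the light table's top, x pointing from the ring to the scope. Foot 24 mm in radius, centred at x = 100 mm; its sloping barrel comes no nearer than x = 50 mm, its lowest end 105 mm above the light table, overall 220 mm above it
- tray: round shallow steel dish, 90 mm outside diameter, rim 14 mm high, wall and floor 4 mm thick, about 0.28 kg; origin at the centre of the dish's underside, z up. A straight level black bar handle points along its -x: 14 mm wide (y), 12 mm thick, from x = -44 to x = -106 mm, its middle 28 mm above the underside (free space below it from x = -56 mm outward)
- medallion: round glass medallion with a pressed fern, 52 mm across, 9 mm thick, 50 g, lying loose in the tray; origin at the centre of its underside
- focus_base: grey focus control box, 150 x 150 x 36 mm, fixed, with a round white dial 140 mm across whose face is at 40 mm; small printed ticks on the dial; origin at the centre of its underside, on the knob's axis, z up
- focus_knob (a joint): angle of the focus knob in rad, growing counter-clockwise seen from above; 0 when the pointer lies along the x axis of focus_base; stops at -2.1 and 2.1; stays where it is left
- knob_grip (a point): point on the knob's axis at the height to grip, 70 mm above the table; turns with the knob, its x axis is the direction of the pointer. The knob is a black upright bar 44 mm long (x), 14 mm thick (y), on a round skirt of 26 mm radius and 8 mm height; a white line on its top marks the pointer's half; the bar's top is 82 mm above the table, the skirt's top 48 mm
- pointer_tip (a point): tip of the black pointer fin, 6 mm wide, which sticks out of the knob's skirt on one side only, 43 mm from the axis, 44 mm above the table; turns with the knob
- index_tab: small fixed dark steel tab with a pointed inner end, 12 mm wide and 7 mm high, standing on the dial 48 to 68 mm from the axis; origin on the knob's axis at the dial's face, its x axis points from the axis to the tab
- loupe: bystander: black cylinder loupe, 34 mm across, 34 mm high, on the light table's far edge between the two places; origin at the centre of its underside
- jar: bystander: closed green glass jar with white cap, 64 mm across, 85 mm high; origin at the centre of its underside
- cup: bystander: small red plastic cup, 48 mm across, 32 mm high; origin at the centre of its underside
- tweezers: bystander: steel tweezers, about 140 mm long along its y, 6 mm high; origin in the middle, on the underside
- brush: bystander: brush, 180 mm long, lying along its x; origin near the middle on the underside
- ornament: bystander: amber glass ball, 72 mm across, on a dark wooden foot, 81 mm high; origin at the centre of the underside
Not all that is in view belongs to the job. What is shaped like the tray but orange is not meant.

How it is judged:
By the outcome, as a careful person would: the job done as asked, in the order asked, and still so for the second after the job is handed in, with the robot touching nothing.
It also fails if it takes over 61 s, if anything falls off the work surface, if the arm or the gripper's body presses on something with over 40 N, if the wrist force passes 120 N, or if a joint passes its speed limit or range.

ROBOT

A 6-joint arm with a two-finger parallel gripper is mounted at the origin on the work surface. World frame = base frame: x ahead of the robot, y to its left, z up, the work surface at z = 0. Lengths are in m, angles in rad, forces in N, time in s.
With the tool pointing down it reaches from about 0.325 to 0.925 m from the base axis. Payload 3.1 kg.
Tool frame: the origin (TCP) lies midway between the tips of the shut fingers; the grasp point (between the pads) lies 19 mm behind it (ctrl.hold_point_z is the distance from the TCP to the grasp point, in m); z points along the fingers, y is the line along which they close (so a half turn about z gives the same grasp; the last joint's range is limited). The gripper opens to 85 mm and grips with 20 to 120 N. Pads are 22 mm wide; open, the fingers measure 114 mm over their backs; the gripper's body (76 mm by 85 mm) begins 54 mm behind the grasp point. The pads swing forward as they close: fully open they stand 13 mm farther back than shut.
Start: joints at [1.193, 0.217, 1.613, -0, 1.311, -0.112], TCP at [0.164, 0.603, 0.205] pointing down, gripper open.
Joint ranges: [-2.75, 2.75], [-0.78, 2.1], [0.31, 2.55], [-1.13, 4.27], [0.13, 2.63], [-2.58, 2.58]. Speed limits (rad/s): [2.79, 2.79, 3.14, 3.14, 3.14, 3.14].

INTERFACE

Orientations are given as a 3x3 rotation matrix whose columns are the frame's x, y, z axes.
In Python, from bench import ctrl, cams gives the robot as it stands. The module is installed in compiled form; this text tells all that it offers. Calls block until the motion is done:
- ctrl.reach(position, orientation): joint-space move of the TCP to a pose.
- ctrl.move_l(position, rotation=None, rate=0.15): straight line of the TCP; rotation=None keeps the orientation; rate is the mean speed in m/s.
- ctrl.goto_joints(angles): joint-space move.
- ctrl.move_gripper(opening, f_grip=None): finger opening in m; f_grip is the grip in N (None keeps the last); returns when the fingers have stopped.
- ctrl.hold(seconds).
- ctrl.inverse_kinematics(position, orientation): joint angles nearest the present ones, or None.
- cams.get_image(name): name is "scene" or "top"; returns the picture (480x640x3 uint8, blue, green, red); there is no depth.
- cams.camera_info(name): a dict with "fx", "fy", "cx", "cy" (pixels), "R" (3x3) and "t" (3): a world point X has camera coordinates R X + t. Camera axes: x right, y down, z forward; pixel columns grow to the right and rows downward; lengths in m; the calibration is good to about 2 mm. A picture is of the moment at which its call begins. camera_info takes no time and is no camera call.
A pose or a line that the arm cannot do raises ctrl.Unreachable and nothing moves.
- ctrl.job_done(): hands the job in; it is judged then, once.
Readings, each from a call of its own:
- ctrl.read_clock(): time.
- ctrl.read_joint_pos(): joint angles.
- ctrl.read_qvel(): joint speeds.
- ctrl.read_effort(): joint torques, N m.
- ctrl.read_tool_pos(): TCP position.
- ctrl.read_tcp_rot(): TCP orientation.
- ctrl.read_wrist_force(): force on the tool from outside, world axes, zero at the start.
- ctrl.read_moment(): the same for the moment, N m.
- ctrl.read_width(): finger opening in m.
- ctrl.read_grasp_force(): force on a finger pad.
Only numpy, scipy, OpenCV 4.12 (cv2) and the standard library are available. Lean on these libraries where they do the work, as an engineer would, in place of code of your own. Each camera call takes 0.05 s, during which the arm holds its last target. There are 200 camera calls.

## Working session

There is one attempt and no reset: what is moved stays moved. The work goes in short steps, each a Python script; the robot and the scene stay as the last script left them, time stands still between calls to the robot, and variables do not carry over. Pictures are saved under pics/ and viewed, at most 10 in all, crops included, and the job is handed in when it is done.

```bash
mkdir -p pics; ls; python3 - <<'E'
from bench import ctrl,cams
import cv2
for n in("scene","top"):
    cv2.imwrite(f"pics/{n}0.png",cams.get_image(n)); print(n,cams.camera_info(n))
print(ctrl.read_clock(),ctrl.hold_point_z)
E
```

```text
pics
scene {'fx': 523.3348116416208, 'fy': 523.3348116416208, 'cx': 322.0129666028518, 'cy': 239.72252561742147, 'R': array([[ 0.79950212,  0.60061479,  0.00763078],
       [ 0.39974977, -0.52255484, -0.7530847 ],
       [-0.44832631,  0.60514322, -0.65787933]]), 't': array([-0.39663535, -0.10768477,  1.55347807])}
top {'fx': 546.0916977854221, 'fy': 546.0916977854221, 'cx': 317.49741374983904, 'cy': 228.6775445869646, 'R': array([[-0.08088042, -0.99671956, -0.00291165],
       [-0.97548112,  0.0797562 , -0.2051232 ],
       [ 0.20468253, -0.01375019, -0.97873183]]), 't': array([0.07752916, 0.50071277, 1.56992313])}
0.1 0.0187
```

View pics/top0.png

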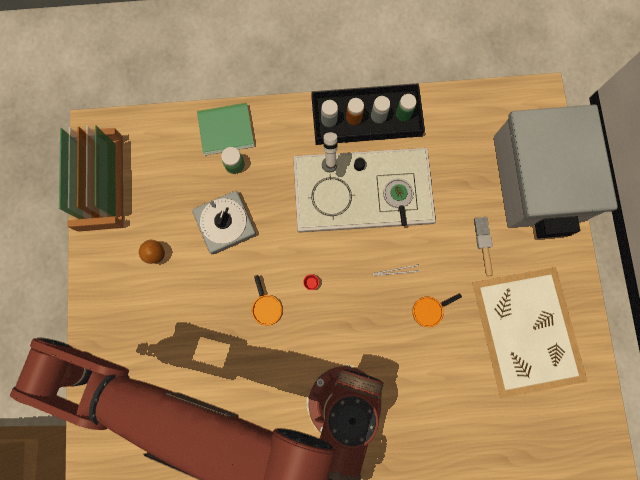

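View pics/scene0.png

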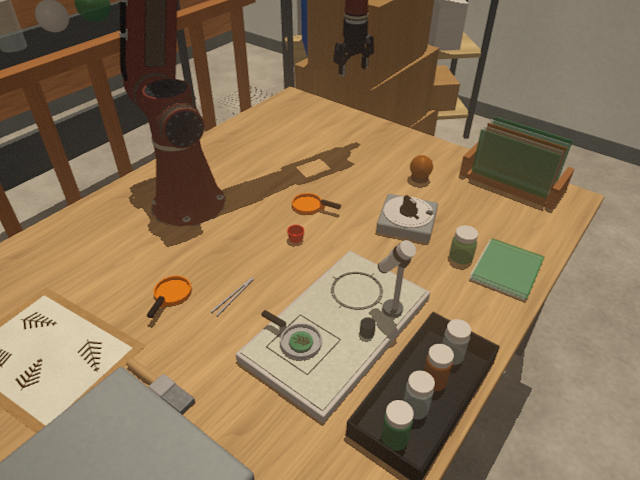

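The top view shows the table with ring at about (331,197), tray at (398,193), handle end (404,225), and the knob at about (223,218). I'll enlarge both.

```bash
python3 - <<'E'
import cv2
def crop(n,x,y,w,h,k,o):
    im=cv2.imread(f"pics/{n}0.png")[y:y+h,x:x+w]
    im=cv2.resize(im,None,fx=k,fy=k,interpolation=cv2.INTER_CUBIC)
    for i in range(0,w,10): cv2.putText(im,str(x+i),(i*k,8),0,.3,(0,0,255),1); cv2.line(im,(i*k,10),(i*k,16),(0,0,255),1)
    for i in range(10,h,10): cv2.putText(im,str(y+i),(0,i*k+4),0,.3,(0,0,255),1); cv2.line(im,(22,i*k),(28,i*k),(0,0,255),1)
    cv2.imwrite(o,im)
crop("top",288,125,152,112,5,"pics/c1.png")
crop("top",185,185,80,75,8,"pics/c2.png")
crop("scene",370,185,80,65,9,"pics/c3.png")
E
```

```text
(no output)
```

View pics/c1.png

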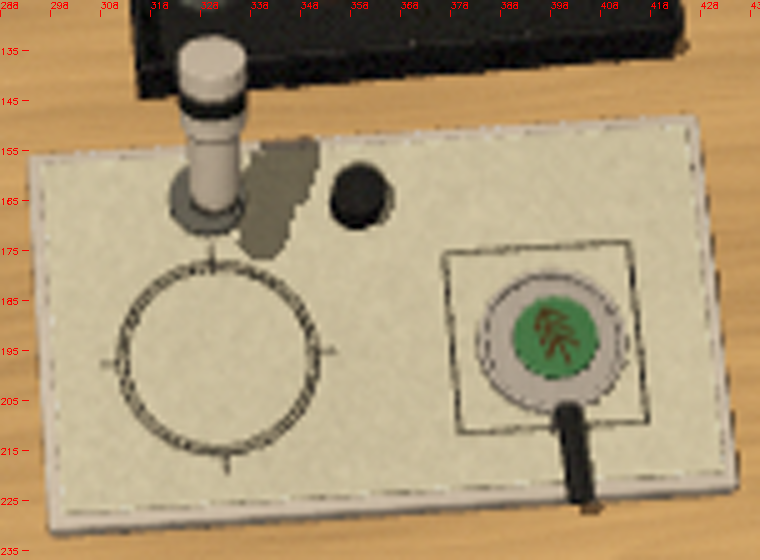

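View pics/c2.png

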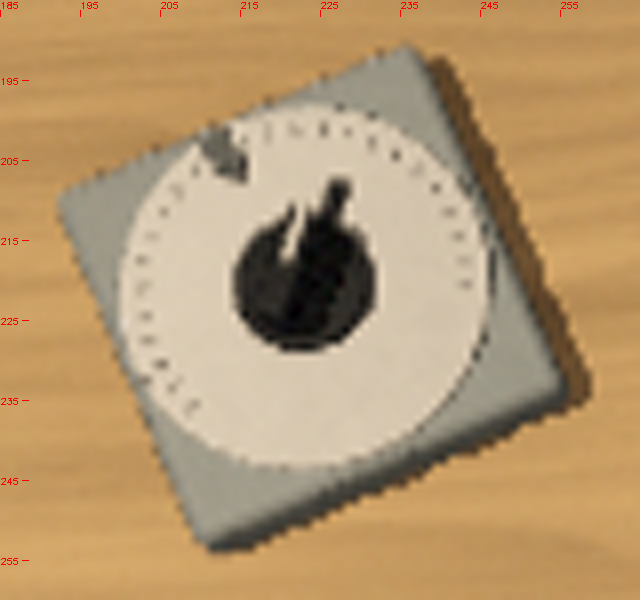

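View pics/c3.png

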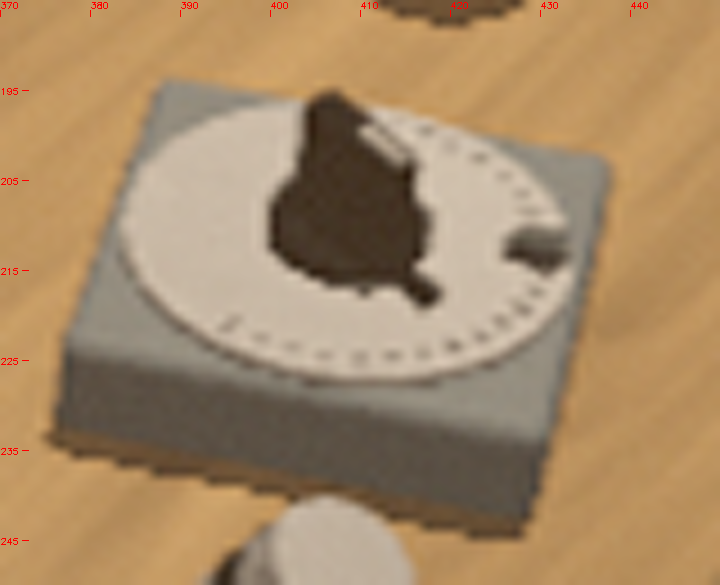

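Ring centre in crop 1 is at (219,358), tray rim centre (552,342), handle from (568,403) to (582,503). In crops 2 and 3, the dial centre is at (305,285), pointer tip (343,180) / (428,298), and tab tip (243,184) / (505,252). Next I compute positions.

```bash
cat > h.py <<'E'
import numpy as np
from bench import ctrl,cams
def ray(n,uv,z):
    c=cams.camera_info(n); d=c["R"].T@[(uv[0]-c["cx"])/c["fx"],(uv[1]-c["cy"])/c["fy"],1]
    o=-c["R"].T@c["t"]; return (o+d*(z-o[2])/d[2])[:2]
def proj(n,X):
    c=cams.camera_info(n); p=c["R"]@np.array(X)+c["t"]; return np.array([c["fx"]*p[0]/p[2]+c["cx"],c["fy"]*p[1]/p[2]+c["cy"]])
def fr(n,p,z,off,k): return ray(n,((np.array(p)+.5)/k-.5)+off,z)
c1=lambda p,z:fr("top",p,z,(288,125),5)
c2=lambda p,z:fr("top",p,z,(185,185),8)
c3=lambda p,z:fr("scene",p,z,(370,185),9)
E
python3 - <<'E'
from h import *
np.set_printoptions(precision=4,suppress=True)
A=lambda v:np.degrees(np.arctan2(v[1],v[0]))
ring=c1((218.7,358),.03); print("ring",ring)
for q in [(212,258),(226,461),(108,364),(328,352)]: print(" r",np.linalg.norm(c1(q,.03)-ring))
sq=[c1(q,.03) for q in [(443,254),(630,242),(649,423),(459,434)]]
print("sq",np.mean(sq,0),[np.linalg.norm(sq[i]-sq[i-1]) for i in range(4)], A(sq[0]-sq[1]),A(sq[3]-sq[2]),"dist",np.linalg.norm(np.mean(sq,0)-ring),A(ring-np.mean(sq,0)))
tc=c1((552,342),.044); print("tray",tc,"dia",np.linalg.norm(c1((476,342),.044)-c1((628,342),.044)),np.linalg.norm(c1((552,271),.044)-c1((552,413),.044)))
h0=c1((568,403),.064);h1=c1((582,503),.064);print("handle",h0,h1,np.linalg.norm(h0-tc),np.linalg.norm(h1-tc),A(h1-h0),A(h1-tc))
k=c2((305,285),.04);k3=c3((346,240),.04);print("knob",k,k3)
b=[c2(q,.036) for q in [(408,45),(562,378),(62,205)]]; print("box corners",b,A(b[1]-b[0]),"mid",(b[1]+b[2])/2)
for n,c,p,t in(("top",c2,(343,180),(243,184)),("scene",c3,(432,303),(505,252))):
    P=c(p,.044);T=c(t,.0435);print(n,"tip",P,np.linalg.norm(P-k),A(P-k),"tab",T,np.linalg.norm(T-k),A(T-k))
O=c2((213,130),.045);print("tab outer",O,np.linalg.norm(O-k),A(O-k), "far?",np.linalg.norm(k))
# other objects
for nm,uv,z in(("jar",(232,155),.085),("loupe",(360,163),.064),("cup",(312,282),.032),("pan",(267,310),.02),("pan handle",(259,278),.03)): print(nm,ray("top",uv,z))
E
```

```text
ring [ 0.6074 -0.0139]
 r 0.06370294707735505
 r 0.06460105251505587
 r 0.06760093803682096
 r 0.06679497764000307
sq [ 0.6039 -0.2137] [np.float64(0.1140231305758573), np.float64(0.11540261258985678), np.float64(0.11484760361061869), np.float64(0.11554768741311035)] 89.13364752906432 88.7246657649996 dist 0.1998186727497837 89.0106024690004
tray [ 0.5971 -0.2151] dia 0.09192543588767248 0.08904191644538131
handle [ 0.5537 -0.217 ] [ 0.4925 -0.2184] 0.04348742670204502 0.10465155652043899 -178.6852117143709 -178.206625761693
knob [0.557  0.3182] [0.5592 0.3171]
box corners [array([0.6485, 0.2755]), array([0.5144, 0.2244]), array([0.5965, 0.409 ])] -159.1497702148376 mid [0.5555 0.3167]
top tip [0.5954 0.3015] 0.041872676525411344 -23.581559061492538 tab [0.5971 0.3391] 0.04517878184276508 27.616312010513237
scene tip [0.598  0.3011] 0.044388147884924 -22.680297370293083 tab [0.6034 0.3377] 0.050253969606442725 22.84318002280883
tab outer [0.6186 0.3493] 0.0689333636312546 26.791764415600003 far? 0.6415265590775242
jar [0.744 0.274]
loupe [ 0.6946 -0.1077]
cup [0.3508 0.0655]
pan [0.2807 0.2038]
pan handle [0.3756 0.2207]
```

```bash
cat >> h.py <<'E'
def down(th): c,s=np.cos(th),np.sin(th); return np.array([[c,s,0],[s,-c,0],[0,0,-1.]])
def st(m=""): print(m,round(ctrl.read_clock(),2),np.round(ctrl.read_tool_pos(),4),"w",round(ctrl.read_width(),4),"F",np.round(ctrl.read_wrist_force(),1),"g",round(ctrl.read_grasp_force(),1),"q5",round(ctrl.read_joint_pos()[5],2))
E
cat > a.py <<'E'
from h import *
import cv2
R=down(np.radians(1.5))
ctrl.reach([.42,.1,.28],R); st("way")
g=np.array([.507,-.218])
ctrl.reach([*g,.13],R); st("above")
ctrl.move_gripper(.05)
ctrl.move_l([*g,.0393],rate=.1); st("at")
ctrl.move_gripper(.0,f_grip=30); st("grip")
im=cv2.imwrite("pics/g.png",cams.get_image("scene")[240:420,220:460].repeat(3,0).repeat(3,1))
E
python3 a.py
```

```text
way 2.15 [0.42   0.1005 0.28  ] w 0.0859 F [0.8 0.8 0.8] g 0.0 q5 1.62
above 3.51 [ 0.5076 -0.2171  0.1307] w 0.0853 F [-0.4 -0.4  0.3] g 0.0 q5 1.01
at 5.01 [ 0.5077 -0.2184  0.0401] w 0.0497 F [ 0.2 -0.7  0. ] g 0.0 q5 1.01
grip 5.54 [ 0.507  -0.218   0.0394] w -0.0 F [ 0.4 -0.   0.6] g 0.0 q5 1.01
```

View pics/g.png

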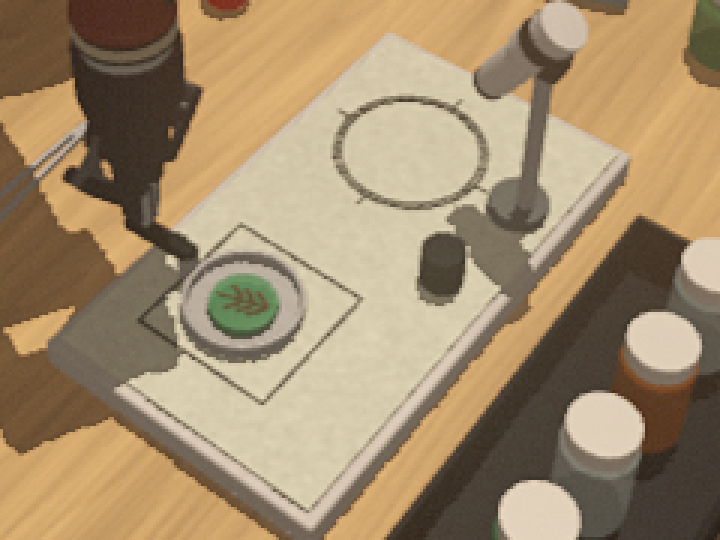

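The fingers closed to 0 mm with no grip force, so they missed the handle. In the crop the dish rim centre is at about (243,303), the handle runs to (195,250), and the finger tips are at about (150,225). I'll compare projections.

```bash
python3 - <<'E'
from h import *
import cv2
st()
q=lambda X:np.round((proj("scene",X)-[220,240])*3)
print("tcp",q(ctrl.read_tool_pos()),"tray",q([.5971,-.2151,.044]),"hend",q([.4925,-.2184,.058]),"hin",q([.5537,-.217,.058]))
for z in(.03,.044): print(ray("scene",(220+243/3,240+303/3),z))
im=cams.get_image("scene"); im=cv2.resize(im[290:350,230:310],None,fx=9,fy=9,interpolation=cv2.INTER_CUBIC)
im2=cams.get_image("top"); im2=cv2.resize(im2[170:240,360:440],None,fx=5,fy=5,interpolation=cv2.INTER_CUBIC)
cv2.imwrite("pics/g2.png",im)
E
```

```text
5.59 [ 0.507  -0.218   0.0393] w -0.0002 F [ 0.1  0.  -0.5] g 0.0 q5 1.01
tcp [142. 240.] tray [239. 292.] hend [126. 215.] hin [190. 253.]
[ 0.59840123 -0.21255383]
[ 0.60542046 -0.22091109]
```

View pics/g2.png

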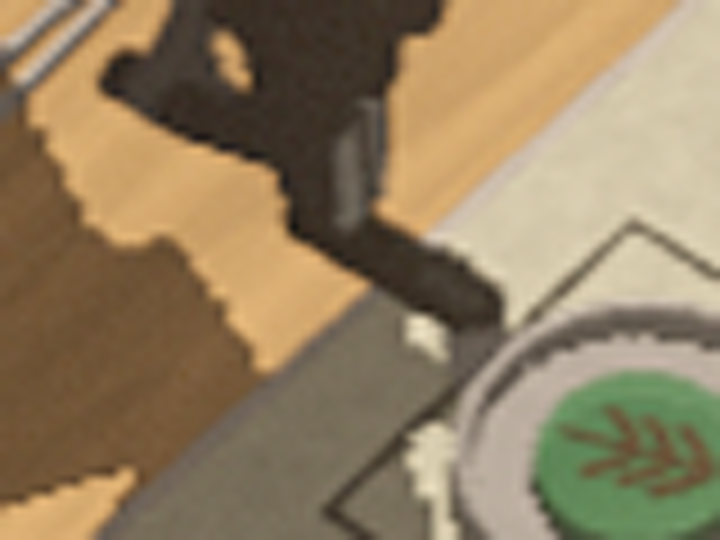

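```bash
python3 - <<'E'
from h import *
import cv2
a=cams.get_image("top")[170:245,365:445]
ctrl.move_gripper(.06); st("open")
s=cams.get_image("scene")[290:350,230:310]
p=ctrl.read_tool_pos()
ctrl.move_l([p[0],p[1],.13],rate=.15); st("up")
b=cams.get_image("top")[170:245,365:445]; c=cams.get_image("scene")[290:350,230:310]
z=lambda i:cv2.resize(i,(400,300),interpolation=cv2.INTER_CUBIC)
cv2.imwrite("pics/d.png",np.vstack([np.hstack([z(a),z(b)]),np.hstack([z(s),z(c)])]))
E
```

```text
open 6.34 [ 0.507  -0.218   0.0393] w 0.0601 F [-0.6  0.9  0.7] g 0.0 q5 1.01
up 7.15 [ 0.5063 -0.2176  0.1292] w 0.0601 F [-0.2  0.4  0.1] g 0.0 q5 1.01
```

View pics/d.png

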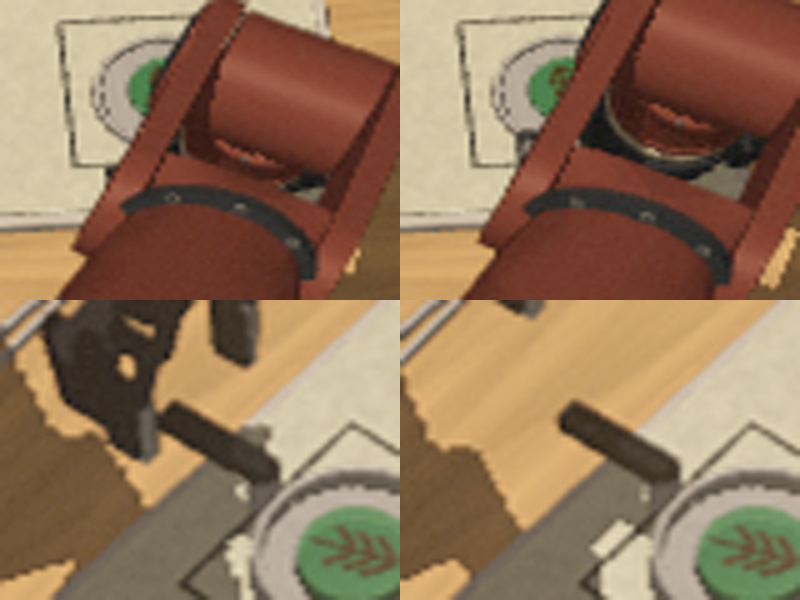

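```bash
python3 - <<'E'
from h import *
# open-finger tips px, handle end/inner in scene (lifted), read from d.png (5x, origin 230,290)
f=lambda x,y:np.array([230+x/5,290+(y-300)/5])
for z in(.039,.048,.06): print(z,ray("scene",f(145,458),z),ray("scene",f(243,363),z))
for z in(.058,.064): print("h",z,ray("scene",f(572-400,418),z),ray("scene",f(672-400,474),z))
print("pred open tips",*[(proj("scene",[.507,-.218+d,.048])-[230,290])*5+[0,300] for d in(-.034,.034)])
print("pred handle",*[(proj("scene",[x,-.2175,.058])-[230,290])*5+[0,300] for x in(.4925,.5537)])
E
```

```text
0.039 [ 0.49493043 -0.2325285 ] [ 0.49285447 -0.16304261]
0.048 [ 0.50051675 -0.2377558 ] [ 0.49846143 -0.16896098]
0.06 [ 0.50796516 -0.24472553] [ 0.50593737 -0.17685214]
h 0.058 [ 0.50086916 -0.21934062] [ 0.55650446 -0.21690601]
h 0.064 [ 0.50463301 -0.22298953] [ 0.55989153 -0.22057141]
pred open tips [134.09490299 485.1229954 ] [235.74971819 391.36235288]
pred handle [160.63693049 406.7622    ] [266.15946819 471.79539617]
```

The picture shows the open finger tips about 20 mm higher than the TCP reading implies, so the fingers closed above the handle. I'll go down in small steps beside the handle and feel for the table top.

```bash
cat > b.py <<'E'
from h import *
ctrl.move_gripper(.04)
g=[.517,-.2165]
ctrl.move_l([*g,.045],rate=.15)
F0=np.mean([ctrl.read_wrist_force() for _ in range(8)],0)
z=.045
while z>.009:
    z-=.0015; ctrl.move_l([*g,z],rate=.03)
    f=np.mean([ctrl.read_wrist_force() for _ in range(5)],0)-F0
    if np.linalg.norm(f)>4: print("contact",z,f.round(1)); break
st()
E
python3 b.py
```

```text
14.3 [ 0.5169 -0.2164  0.0089] w 0.0399 F [0.6 0.3 0.1] g 0.0 q5 1.02
```

```bash
python3 - <<'E'
from h import *
ctrl.move_gripper(0,f_grip=25); st("grip")
E
```

```text
grip 14.65 [ 0.5171 -0.2166  0.0091] w 0.0138 F [ 0.9 -1.5 -0.5] g 25.0 q5 1.02
```

```bash
python3 - <<'E'
from h import *
import cv2
rs=ray("scene",(220+411/3,240+152/3),.03); ts=ray("scene",(220+243/3,240+303/3),.044)
print("scene ring",rs,"d",rs-ts)
p=ctrl.read_tool_pos()
d=np.array([.0085,.2012])
ctrl.move_l([p[0]+d[0],p[1]+d[1],.009],rate=.08); st("slid")
ctrl.move_gripper(.04); st("open")
p=ctrl.read_tool_pos()
ctrl.move_l([p[0],p[1],.12],rate=.15)
ctrl.reach([.42,.16,.2],down(np.radians(1.5))); st()
for n in("top","scene"): cv2.imwrite(f"pics/{n}1.png",cams.get_image(n))
z=lambda i:cv2.resize(i,(400,300),interpolation=cv2.INTER_CUBIC)
a=cv2.imread("pics/top1.png")[160:235,290:390];b=cv2.imread("pics/scene1.png")[245:320,290:390]
cv2.imwrite("pics/e.png",np.vstack([cv2.resize(i,(400,300),interpolation=cv2.INTER_CUBIC) for i in(a,b)]))
E
```

```text
scene ring [ 0.61138502 -0.0146121 ] d [0.00596456 0.20629899]
slid 17.32 [ 0.5257 -0.0155  0.009 ] w 0.0139 F [-0.1 -1.9  3.3] g 25.5 q5 1.38
open 17.69 [ 0.5251 -0.0151  0.0086] w 0.0397 F [ 0.9  0.2 -0.2] g 0.0 q5 1.38
 19.47 [0.42   0.1594 0.1992] w 0.0397 F [-0.6  0.3 -0.6] g 0.0 q5 1.75
```

View pics/e.png

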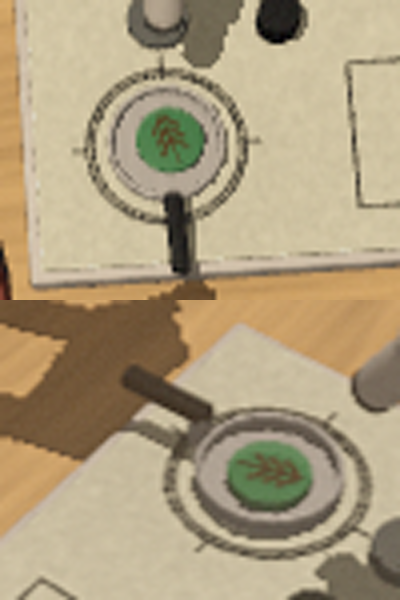

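```bash
python3 - <<'E'
from h import *
t=lambda x,y,z:fr("top",(x,y),z,(290,160),4)
s=lambda x,y,z:fr("scene",(x,y-300),z,(290,245),4)
print("top  err",t(168,143.5,.044)-t(167,145,.03))
print("scene err",s(270,471,.044)-s(266.5,481.5,.03))
# automated check of the knob tip / tab angles with dial ellipse fit
import cv2
for n,box in(("top",(185,185,80,75)),("scene",(370,185,80,65))):
    x,y,w,h=box; im=cv2.resize(cv2.imread(f"pics/{n}0.png")[y:y+h,x:x+w],None,fx=8,fy=8,interpolation=cv2.INTER_CUBIC)
    m=(im.min(2)>150).astype(np.uint8); c=max(cv2.findContours(m,0,2)[0],key=cv2.contourArea); hull=cv2.convexHull(c)
    W=np.array([fr(n,q,.04,(x,y),8) for q in hull[:,0]])
    A=np.c_[2*W,np.ones(len(W))]; q=np.linalg.lstsq(A,(W**2).sum(1),rcond=None)[0]; print(n,"dial",q[:2],np.sqrt(q[2]+q[:2]@q[:2]))
E
```

```text
top  err [-0.00267684 -0.00021876]
scene err [ 0.00372977 -0.00308012]
top dial [0.55671759 0.31934785] 0.0698300255388874
scene dial [0.55788535 0.32010365] 0.0693180747651676
```

```bash
cat > k.py <<'E'
from h import *
import cv2,sys
def turn(a0,a1,ax=(.5572,.3195),z=.032):
    a0,a1=np.radians([a0,a1])
    ctrl.move_gripper(.06)
    ctrl.reach([*ax,.12],down(a0)); st("above")
    ctrl.move_l([*ax,z],rate=.1); st("at")
    ctrl.move_gripper(0,f_grip=30); st("grip")
    if ctrl.read_width()<.01: print("MISSED"); sys.exit()
    for a in np.linspace(a0,a1,max(2,int(abs(a1-a0)/.2)+1))[1:]:
        q=ctrl.inverse_kinematics([*ax,z],down(a)); ctrl.goto_joints(q)
    ctrl.hold(.3); st("turned"); x=ctrl.read_tcp_rot()[:,0]; print("ang",np.degrees(np.arctan2(x[1],x[0])))
    ctrl.move_gripper(.06)
    ctrl.move_l([*ax,.13],rate=.15)
    ctrl.reach([.42,.1,.2],down(a1)); st("away")
def shot(i):
    out=[]
    for n,(x,y,w,h) in(("top",(185,185,80,75)),("scene",(370,180,80,75))):
        im=cams.get_image(n); cv2.imwrite(f"pics/{n}{i}.png",im)
        out.append(cv2.resize(im[y:y+h,x:x+w],(400,375),interpolation=cv2.INTER_CUBIC))
    cv2.imwrite(f"pics/f{i}.png",np.hstack(out))
E
python3 -c "
from k import *
turn(-24.5,25.0); shot(2)"
```

```text
above 20.8 [0.5569 0.319  0.1201] w 0.0598 F [-0.1 -0.1 -0.2] g 0.0 q5 2.41
at 21.83 [0.5581 0.3199 0.0329] w 0.0602 F [-0.2  1.1  0.5] g 0.0 q5 2.41
grip 22.31 [0.5567 0.3183 0.0327] w 0.0134 F [-3.5 -4.6  5.2] g 31.6 q5 2.41
turned 23.91 [0.5566 0.3171 0.0327] w 0.0136 F [-3.8 -7.1  6.1] g 31.7 q5 1.55
ang 25.038341550455232
away 26.26 [0.4204 0.1003 0.1997] w 0.0602 F [-0.6 -0.4 -0.4] g 0.0 q5 1.21
```

View pics/f2.png

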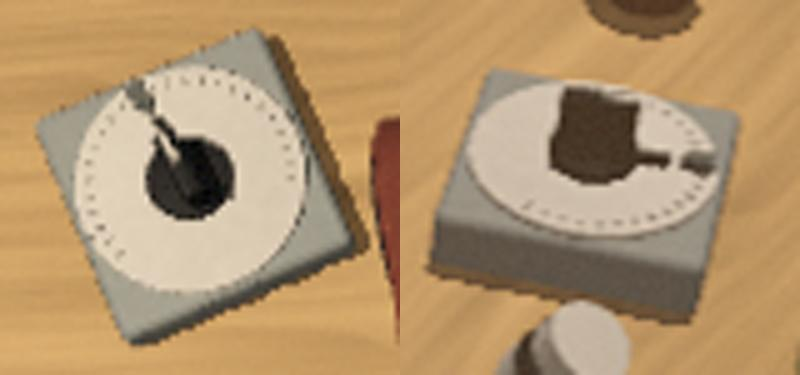

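The pointer is nearly in line with the tab: in the top crop the tip is at (157,120) and the tab runs from (152,113) to (135,82). I'll measure the remaining angle numerically.

```bash
cat > m.py <<'E'
from h import *
import cv2,sys
def meas(i):
    for n,c in(("top",(.5567,.3193)),("scene",(.5579,.3201))):
        g=cv2.imread(f"pics/{n}{i}.png").min(2).astype(float); g=cv2.resize(g,None,fx=4,fy=4,interpolation=cv2.INTER_CUBIC)
        for nm,r0,r1,z in(("ptr",.030,.043,.043),("ptr_out",.035,.044,.043),("tab",.050,.067,.044),("tabin",.048,.056,.044)):
            A,Wt=[],[]
            u0=proj(n,[*c,z])
            for v in range(int(u0[1]*4-180),int(u0[1]*4+180)):
                for u in range(int(u0[0]*4-180),int(u0[0]*4+180)):
                    w=max(0,150-g[v,u])
                    if not w: continue
                    d=ray(n,((u+.5)/4-.5,(v+.5)/4-.5),z)-c; r=np.hypot(*d); a=np.degrees(np.arctan2(d[1],d[0]))
                    if r0<r<r1 and -50<a<50: A.append(a);Wt.append(w)
            print(i,n,nm,len(A),np.round(np.average(A,weights=Wt),2) if A else None)
E
sed -i 's/^def ray/INFO={n:cams.camera_info(n) for n in("top","scene")}\ndef ray/; s/c=cams.camera_info(n); d=/c=INFO[n]; d=/' h.py
python3 -c "
from m import *
meas(0);meas(2)"
```

```text
0 top ptr 273 -23.81
0 top ptr_out 165 -24.07
0 top tab 576 22.62
0 top tabin 174 25.92
0 scene ptr 287 -24.91
0 scene ptr_out 170 -23.65
0 scene tab 804 20.87
0 scene tabin 201 24.34
2 top ptr 247 23.7
2 top ptr_out 131 23.4
2 top tab 503 23.46
2 top tabin 171 25.77
2 scene ptr 311 23.19
2 scene ptr_out 197 24.49
2 scene tab 702 21.83
2 scene tabin 189 24.28
```

```bash
sed -i 's/-50<a<50/lo<a<hi/; s/for nm,r0,r1,z in.*/for nm,r0,r1,z,lo,hi in(("ptr",.030,.041,.042,-50,50),("ptr",.034,.041,.042,-50,50),("tab",.050,.060,.044,10,40),("tab",.052,.064,.044,10,40),("tab",.050,.060,.0455,10,40)):/; s/150-g/T-g/; s/def meas(i)/def meas(i,T)/' m.py
python3 -c "
from m import *
for T in(150,120):
  print(T);meas(2,T)"
```

```text
150
2 top ptr 219 23.73
2 top ptr 113 22.89
2 top tab 244 26.15
2 top tab 307 26.66
2 top tab 252 26.15
2 scene ptr 261 26.0
2 scene ptr 161 26.3
2 scene tab 276 24.35
2 scene tab 366 24.0
2 scene tab 282 22.39
120
2 top ptr 162 23.29
2 top ptr 86 22.89
2 top tab 188 25.9
2 top tab 231 26.47
2 top tab 189 25.9
2 scene ptr 202 26.21
2 scene ptr 129 26.17
2 scene tab 232 23.71
2 scene tab 311 23.42
2 scene tab 238 21.72
```

```bash
cat > syn.py <<'E'
from h import *
import cv2
L=np.mean([(c2(a,0)-c2(b,.036))/.036 for a,b in(((447,60),(408,45)),((592,402),(562,378)))],0); print("shadow dir per height",L)
S=16
def blob(n,c,phi,kind,shift,size,sh):
    p=[(.026,-.003),(.043,-.003),(.043,.003),(.026,.003)] if kind=="ptr" else [(.048,0),(.054,-.006),(.068,-.006),(.068,.006),(.054,.006)]
    zt=.0465 if kind=="ptr" else .047; zb=.0405 if kind=="ptr" else .040
    R=np.array([[np.cos(phi),-np.sin(phi)],[np.sin(phi),np.cos(phi)]]); P=np.array(p)@R.T+c
    m=np.zeros(size,np.float32)
    pr=lambda Q:np.array([(proj(n,X)-shift+.5)*S-.5 for X in Q],np.float32)
    hull=lambda Q:cv2.convexHull(pr(Q)).astype(np.int32)
    if sh: cv2.fillConvexPoly(m,hull([[*q,.04] for q in P]+[[*(q+L*(zt-.04)),.04] for q in P]),.45)
    cv2.fillConvexPoly(m,hull([[*q,z] for q in P for z in(zb,zt)]),1. if kind=="ptr" else .6)
    return m
for n,c in(("top",(.5567,.3193)),("scene",(.5579,.3201))):
    g=cv2.imread(f"pics/{n}2.png").mean(2); sz=g.shape
    for kind,r0,r1 in(("ptr",.033,.048),("tab",.047,.070)):
        u0=proj(n,[*(np.array(c)+(r0+r1)/2*np.array([.906,.423])),.044]).round().astype(int); h=6
        o=u0-h; I=g[o[1]:o[1]+2*h+1,o[0]:o[0]+2*h+1]
        D=np.clip((205-I)/205,0,1)
        uu,vv=np.meshgrid(np.arange(2*h+1)+o[0],np.arange(2*h+1)+o[1])
        M=np.array([[r0<np.hypot(*(ray(n,(u,v),.043)-c))<r1 for u,v in zip(a,b)] for a,b in zip(uu,vv)])
        for sh in(0,1):
            best=[]
            for a in np.arange(12,38,.5):
              for dr in(0,):
                b=blob(n,np.array(c),np.radians(a),kind,o,((2*h+1)*S,)*2,sh)
                b=cv2.GaussianBlur(cv2.resize(b,(2*h+1,)*2,interpolation=cv2.INTER_AREA),(0,0),.5)
                x,y=b[M]-b[M].mean(),D[M]-D[M].mean(); best.append((x@y/np.sqrt(x@x*(y@y)+1e-9),a))
            print(n,kind,"shadow",sh,[(round(a,1),round(k,3)) for k,a in sorted(best)[::-1][:3]])
E
python3 syn.py
```

```text
shadow dir per height [ 0.01029818 -0.23825907]
top ptr shadow 0 [(np.float64(23.5), np.float64(0.922)), (np.float64(23.0), np.float64(0.921)), (np.float64(24.0), np.float64(0.912))]
top ptr shadow 1 [(np.float64(23.5), np.float64(0.924)), (np.float64(24.0), np.float64(0.923)), (np.float64(24.5), np.float64(0.916))]
top tab shadow 0 [(np.float64(26.5), np.float64(0.89)), (np.float64(27.0), np.float64(0.885)), (np.float64(26.0), np.float64(0.881))]
top tab shadow 1 [(np.float64(27.0), np.float64(0.896)), (np.float64(27.5), np.float64(0.895)), (np.float64(26.5), np.float64(0.884))]Traceback (most recent call last):
  File "syn.py", line 27, in <module>
    b=blob(n,np.array(c),np.radians(a),kind,o,((2*h+1)*S,)*2,sh)
  File "syn.py", line 13, in blob
    cv2.fillConvexPoly(m,hull([[*q,z] for q in P for z in(zb,zt)]),1. if kind=="ptr" else .6)
                         ~~~~^^^^^^^^^^^^^^^^^^^^^^^^^^^^^^^^^^^^^
  File "syn.py", line 11, in <lambda>
    hull=lambda Q:cv2.convexHull(pr(Q)).astype(np.int32)
                                 ~~^^^
  File "syn.py", line 10, in <lambda>
    pr=lambda Q:np.array([(proj(n,X)-shift+.5)*S-.5 for X in Q],np.float32)
                           ~~~~^^^^^
  File "h.py", line 8, in proj
    c=cams.camera_info(n); p=c["R"]@np.array(X)+c["t"]; return np.array([c["fx"]*p[0]/p[2]+c["cx"],c["fy"]*p[1]/p[2]+c["cy"]])
ValueError: time passes only in moves, steps and waits
```

```bash
sed -i 's/c=cams.camera_info(n); p=/c=INFO[n]; p=/' h.py; sed -i 's/\[(round(a,1),round(k,3)) for/[(float(a),round(float(k),3)) for/' syn.py; python3 syn.py | grep -v top
```

```text
shadow dir per height [ 0.01029818 -0.23825907]
scene ptr shadow 0 [(23.5, 0.967), (23.0, 0.967), (24.0, 0.966)]
scene ptr shadow 1 [(24.5, 0.96), (24.0, 0.959), (25.0, 0.957)]
scene tab shadow 0 [(25.5, 0.94), (25.0, 0.937), (26.0, 0.936)]
scene tab shadow 1 [(26.0, 0.932), (26.5, 0.93), (25.5, 0.928)]
```

Rendered-model fits in both cameras put the pointer about 2.5° short of the tab. I'll make a small correction.

```bash
python3 -c "
from k import *
turn(25.0,27.6,ax=(.5566,.3172)); shot(2)"; python3 syn.py; python3 - <<'E'
import cv2,numpy as np
# bystander / tray change check
for n in("top","scene"):
    a=cv2.imread(f"pics/{n}1.png").astype(int);b=cv2.imread(f"pics/{n}2.png").astype(int)
    x,y,w,h=(290,125,150,112) if n=="top" else (235,240,200,170)
    print(n,"table change px",int((abs(a-b).max(2)[y:y+h,x:x+w]>60).sum()))
E
```

```text
above 27.62 [0.5566 0.3165 0.1203] w 0.0597 F [ 0.5  0.1 -0.1] g 0.0 q5 1.54
at 28.66 [0.5574 0.3176 0.0329] w 0.0603 F [ 0.  -0.3 -0.4] g 0.0 q5 1.54
grip 29.13 [0.557  0.3173 0.0327] w 0.0133 F [-0.4 -1.9  2.7] g 32.3 q5 1.54
turned 29.68 [0.5571 0.3172 0.0327] w 0.0128 F [ 0.4 -1.5  5.9] g 32.7 q5 1.5
ang 27.564254096206014
away 32.02 [0.4204 0.1004 0.1997] w 0.0598 F [-0.3 -0.5  0.7] g 0.0 q5 1.16
shadow dir per height [ 0.01029818 -0.23825907]
top ptr shadow 0 [(26.0, 0.903), (26.5, 0.901), (25.5, 0.899)]
top ptr shadow 1 [(26.5, 0.907), (26.0, 0.901), (27.0, 0.9)]
top tab shadow 0 [(26.5, 0.891), (27.0, 0.887), (26.0, 0.881)]
top tab shadow 1 [(27.0, 0.896), (27.5, 0.896), (26.5, 0.884)]
scene ptr shadow 0 [(26.5, 0.956), (27.0, 0.953), (26.0, 0.953)]
scene ptr shadow 1 [(27.0, 0.942), (27.5, 0.941), (28.0, 0.941)]
scene tab shadow 0 [(25.5, 0.941), (25.0, 0.938), (26.0, 0.937)]
scene tab shadow 1 [(26.0, 0.933), (26.5, 0.931), (25.5, 0.929)]
top table change px 1060
scene table change px 2300
```

```bash
python3 - <<'E'
import cv2,numpy as np
for i in(1,2):
    a=cv2.imread(f"pics/scene{i}.png").astype(int)[300:400,300:400] if 0 else cv2.imread(f"pics/scene{i}.png").astype(int)[250:320,320:390]
    v,u=np.nonzero((a[...,1]-a[...,2]>30)&(a[...,1]-a[...,0]>15)); print(len(u),u.mean()+320,v.mean()+250)
from bench import ctrl
ctrl.job_done(); print(ctrl.read_clock())
E
```

```text
117 356.47008547008545 287.8205128205128
115 356.3391304347826 287.8695652173913
the job is handed in; nothing more can be done
the job is handed in; nothing more can be done
```

Job handed in at about 32 s: the tray sits inside the ring (about 3–5 mm off centre, 10 mm allowed) with the medallion in it, and the knob pointer lines up with the index tab to within about 1° by camera; I did not check the bystanders individually afterwards.

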